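# Fetch the gift box from behind the bottle row for an order

### The job

Finish packing the order: the gift box lies at the back of the grey stock tray, behind a row of three products (amber bottle, can, carton). Stand all three on the steel side tray, then lay the gift box flat in the empty bay of the open order carton without disturbing the jar packed beside it, and then put the bottle, the can and the carton back upright in the stock tray, each in the place in the row where it stood at the start.

Things in the scene. Friction and masses are not known exactly. Their poses are not given: they have to be found in the camera images.
- bottle_mid (a point): Amber round bottle with black cap, standing. 112 high; body 44 dia up to 78 high, sloping shoulder to 87, cap 26 dia above. Point: on its axis, 56 above its underside. z up its axis. About 0.16 kg. In the way: it starts in the front row of the stock tray, at left, middle or right (this changes from start to start).
- can_mid (a point): Aluminium spray can with domed white cap, standing. 106 high; body 42 dia up to 80 high, cap 39 dia above, narrowing from 98. Point: on its axis, 53 above its underside. z up its axis. About 0.14 kg. In the front row, left, middle or right.
- carton_mid (a point): Square upright paper carton, white with a kraft band, 44 x 44 x 100 high. Point: its centre, 50 above its underside. x and y square to its side faces, z up. About 0.10 kg. In the front row, left, middle or right.
- giftbox_mid (a point): Low kraft gift box with a white paper band round its middle, 52 (x) x 130 (y) x 42 high. Point: its centre, 21 above its underside. z up. About 0.22 kg. It lies behind the row with its length along the row, about 10 from the products, 35 from the tray's rear wall.
- stock_tray: Grey tray, fixed, 168 (x) x 188 (y) outside, walls 4 thick, 40 high, floor 4 thick. Origin: centre of its underside. x to its rear, away from the robot, y to its left, z up. The three products stand along y at about x = -42, y = -58, 0 and 58 (about 15 apart, 10 from the side walls); the gift box is centred at about x = 18.
- side_tray: Shallow bare steel tray, fixed, the side area, empty at the start: 250 (x) x 126 (y) outside, rim 12 high, 3 thick, floor 3 thick. Origin: centre of its underside. x along its length, z up. On the robot's left or right.
- mailer_bay (a point): Empty bay of the open kraft order carton (fixed; 170 x by 226 y outside, walls 62 high, 4 thick, lid folded back at +x), left or right of the robot, opposite the side tray. Point: bay centre, 1 above its floor, 5 above the bench. Bay inside 162 (x) x 128 (y): the gift box fits only with its length along x. On its -y side a 45 high partition and the narrow bay with the jar. z up.
- packed_jar_mid (a point): Amber jar with white lid, 60 dia, 50 high, already packed in the narrow bay, centred about 111 from the empty bay's centre towards -y. Point: its centre, 25 above its underside. Leave it alone.
Mind the look-alikes: they are no part of the job. What is shaped like the part that bears giftbox_mid but yellow is not meant.

How it is judged:
On the way, in this order (a step that is already met when the one before it is completed fails the run):
1. bottle, can and carton all stand upright on the side tray, let go (x of bottle_mid in the frame of side_tray between -0.12 and 0.12 m and y of bottle_mid in the frame of side_tray between -0.06 and 0.06 m and z of bottle_mid in the frame of side_tray below 0.07 m and angle between each of bottle_mid, can_mid, carton_mid's own z axis and vertical below 0.12 rad and linear speed of each of bottle, can, carton below 0.03 m/s and contact force between the fingers and bottle below 0.3 N and x of can_mid in the frame of side_tray between -0.12 and 0.12 m and y of can_mid in the frame of side_tray between -0.06 and 0.06 m and z of can_mid in the frame of side_tray below 0.067 m and contact force between the fingers and can below 0.3 N and x of carton_mid in the frame of side_tray between -0.12 and 0.12 m and y of carton_mid in the frame of side_tray between -0.06 and 0.06 m and z of carton_mid in the frame of side_tray below 0.064 m and contact force between the fingers and carton below 0.3 N), for 0.2 s.
2. the gift box lies flat in the empty bay of the order carton, let go (x of giftbox_mid in the frame of mailer_bay between -0.03 and 0.03 m and y of giftbox_mid in the frame of mailer_bay between -0.045 and 0.045 m and z of giftbox_mid in the frame of mailer_bay below 0.029 m and angle between giftbox_mid's own z axis and vertical below 0.12 rad and linear speed of giftbox below 0.03 m/s and contact force between the fingers and giftbox below 0.3 N), for 0.2 s.
At the end, for the whole second after the job is handed in: The bottle, the can and the carton each stand upright (within 7 degrees), released and at rest, within 15 mm of where they stood at the start; the gift box lies flat on the floor of the order carton's wider bay, released and at rest; the packed jar is upright and within 20 mm of where it was (all of step 2 and distance of each of bottle_mid, can_mid, carton_mid from where it was at the start of the episode below 0.015 m and angle between each of bottle_mid, can_mid, carton_mid, packed_jar_mid's own z axis and vertical below 0.12 rad and linear speed of each of bottle, can, carton below 0.03 m/s and contact force between the fingers and bottle below 0.3 N and contact force between the fingers and can below 0.3 N and contact force between the fingers and carton below 0.3 N and distance of packed_jar_mid from where it was at the start of the episode below 0.02 m); the robot touches nothing.
It fails at once if the bottle, the can or the carton is knocked over (angle between any of bottle_mid, can_mid, carton_mid's own z axis and vertical above 0.7 rad).
It fails at once if the packed jar is moved more than 20 mm (distance of packed_jar_mid from where it was at the start of the episode above 0.02 m).
It also fails if it takes over 141 s, if anything falls off the work surface, if the arm or the gripper's body presses on something with over 40 N, if the wrist force passes 120 N, or if a joint passes its speed limit or range.

### The arm

A 6-joint arm with a two-finger parallel gripper is mounted at the origin on the work surface. World frame = base frame: x ahead of the robot, y to its left, z up, the work surface at z = 0. Lengths are in m, angles in rad, forces in N, time in s.
With the tool pointing down it reaches from about 0.275 to 1 m from the base axis. Payload 8.4 kg.
Tool frame: the origin (TCP) lies midway between the tips of the shut fingers; the grasp point (between the pads) lies ctrl.grasp_offset behind it (ctrl.grasp_offset is the distance from the TCP to the grasp point, in m); z points along the fingers, y is the line along which they close (so a half turn about z gives the same grasp; the last joint's range is limited). The gripper opens to 85 mm and grips with 20 to 120 N. Pads are 22 mm wide; open, the fingers measure 114 mm over their backs; the gripper's body (76 mm by 85 mm) begins 54 mm behind the grasp point. The pads swing forward as they close: fully open they stand 13 mm farther back than shut.
Start: joints at [-0.002, 0.353, 1.633, -0, 1.155, -0.002], TCP at [0.625, -0, 0.231] pointing down, gripper open.
Joint ranges: [-2.63, 2.63], [-0.92, 2.1], [0.06, 2.66], [-1.3, 4.44], [0, 2.69], [-3.02, 3.02]. Speed limits (rad/s): [2.22, 2.22, 2.79, 3.14, 3.14, 3.14].

### API

Orientations are given as a 3x3 rotation matrix whose columns are the frame's x, y, z axes.
In Python, from station import ctrl, camera, sign_off gives the robot as it stands. The module is installed in compiled form; this text tells all that it offers.
- The arm moves only by the shell command python3 -m pendant 'ROWS' [FORCE]. ROWS is JSON, one flat list of numbers, 5 for each row, row after row: the finger opening in cm, from 0 to 8.54, then the shift along the tool's x, y, z in cm, then the turn about the tool's z in rad. In form: [jaw, x, y, z, roll, jaw, x, y, z, roll, ...]. A call has exactly 8 rows; each row shifts and turns the commanded pose from where the row before left it, along the tool's axes as they then stand; what a row does not reach is not made up. A row lasts 1/10 s, in which the tool goes at most 50 mm and 8.59 degrees, less where a joint would pass 70% of its speed; a pose out of reach is approached as far as the arm can. A call with a gripper value outside its range is refused whole. The fingers move at their own pace and stop on an object; FORCE is the grip in N (left out, the last holds). Time passes only in rows, so rows that do not move let the fingers close, or fill a call up. It gives the time, the measured TCP pose, the force, the opening and the grip force at its end, in the units of the state.
- ctrl.state(): the state, without advancing time (a new reading comes with each control period).
- camera(name): name is "scene" or "side" or "wrist"; returns a dict with "image" (384x512x3 uint8, red, green, blue), "depth" (384x512 float32, m along the optical axis (not along the pixel's ray), 0 where there is no reading), "fx", "fy", "cx", "cy" (pixels), "extrinsics" (4x4, takes a point from camera to world coordinates). Camera axes: x right, y up, looking along -z (the intrinsics and any distortion apply to the point x, -y, -z); pixel columns grow to the right and rows downward; lengths in m; the calibration is good to about 2 mm. A picture is of the moment at which its call begins.
- sign_off(): hands the job in; it is judged then, once.
The state is a dict: "clock": time; "joints": joint angles; "joint_velocities": joint speeds; "joint_torque": joint torques, N m; "tool_pos": TCP position; "orientation": TCP orientation; "contact_force": force on the tool from outside, world axes, zero at the start; "moment": the same for the moment, N m; "width": finger opening in m; "finger_force": force on a finger pad.
Only numpy, scipy, OpenCV 4.12 (cv2) and the standard library are available. Lean on these libraries where they do the work, as an engineer would, in place of code of your own. Each camera call takes 0.05 s, during which the arm holds its last target. There are 200 camera calls.

## Working session

There is one attempt and no reset: what is moved stays moved. The work goes in short steps, Python scripts to look and compute and a shell command to move; the robot and the scene stay as the last step left them, time stands still between calls to the robot, and variables do not carry over. Pictures are saved under pics/ and viewed, at most 14 in all, crops included, and the job is handed in when it is done.

```bash
mkdir -p pics
cat > h.py <<'E'
import numpy as np, cv2
from station import ctrl, camera
def shot(n,fn=None):
    c=camera(n)
    if fn: cv2.imwrite('pics/'+fn,c['image'][:,:,::-1])
    return c
def pts(c):
    d=c['depth'];v,u=np.mgrid[:d.shape[0],:d.shape[1]]
    P=np.stack([(u-c['cx'])/c['fx']*d,-(v-c['cy'])/c['fy']*d,-d],-1)
    E=np.array(c['extrinsics']);W=P@E[:3,:3].T+E[:3,3];W[d<=0]=np.nan
    return W
def ray(c,u,v,z):
    E=np.array(c['extrinsics']);r=E[:3,:3]@np.array([(u-c['cx'])/c['fx'],-(v-c['cy'])/c['fy'],-1.]);o=E[:3,3]
    return o+r*(z-o[2])/r[2]
E
python3 - <<'E'
from h import *
a=shot('scene');b=shot('side');w=shot('wrist')
cv2.imwrite('pics/a.png',a['image'][:,:,::-1]);cv2.imwrite('pics/b.png',b['image'][:,:,::-1]);cv2.imwrite('pics/w.png',w['image'][:,:,::-1])
np.savez('pics/d0.npz',**{k+n:v for n,c in zip('abw',(a,b,w)) for k,v in c.items()})
for c in (a,b,w):print(np.round(c['extrinsics'],3).tolist(),c['fx'],c['cx'],c['cy'],[k for k in c])
s=ctrl.state();print(s,ctrl.grasp_offset)
E
```

```text
[[0.513, -0.492, 0.703, 1.4], [0.858, 0.288, -0.425, -0.611], [0.007, 0.821, 0.57, 0.847], [0.0, 0.0, 0.0, 1.0]] 486.955595807924 267.2991833379198 190.59423698236827 ['image', 'depth', 'fx', 'fy', 'cx', 'cy', 'extrinsics']
[[1.0, -0.022, -0.014, 0.417], [-0.001, 0.493, -0.87, -1.032], [0.026, 0.87, 0.493, 0.657], [0.0, 0.0, 0.0, 1.0]] 408.55028130783916 254.03369311708903 198.0419057888841 ['image', 'depth', 'fx', 'fy', 'cx', 'cy', 'extrinsics']
[[1.0, -0.001, 0.001, 0.624], [0.0, 0.959, 0.285, 0.073], [-0.001, -0.285, 0.959, 0.374], [0.0, 0.0, 0.0, 1.0]] 268.29510418926014 254.8858443768636 190.71114911265101 ['image', 'depth', 'fx', 'fy', 'cx', 'cy', 'extrinsics']
{'clock': 0.15, 'joints': array([-2.43269877e-03,  3.53537859e-01,  1.63393307e+00,  5.68632815e-06,
        1.15515791e+00, -2.40197696e-03]), 'joint_velocities': array([-0.00128971, -0.00138869, -0.00343189,  0.00046401, -0.00119715,
       -0.00076352]), 'joint_torque': array([-7.39769093e-04, -6.05638933e+01, -3.42338884e+01, -2.29960733e-05,
        6.16452831e-03, -4.00942213e-05]), 'tool_pos': array([ 6.24665126e-01, -1.78378477e-05,  2.30716582e-01]), 'orientation': array([[ 3.30244803e-05,  9.99999463e-01, -1.03616961e-03],
       [ 9.99999999e-01, -3.30164958e-05,  7.72289586e-06],
       [ 7.68868102e-06, -1.03616986e-03, -9.99999463e-01]]), 'contact_force': array([-0.05392201, -0.81562471, -0.15802137]), 'moment': array([ 0.01142989,  0.00804413, -0.08377881]), 'finger_force': 0.0, 'width': 0.08507892400722909} 0.0187
```

View pics/a.png

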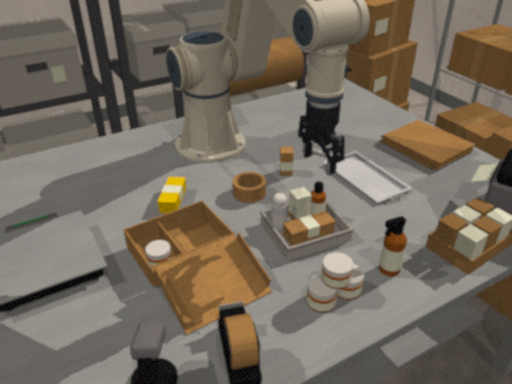

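View pics/b.png

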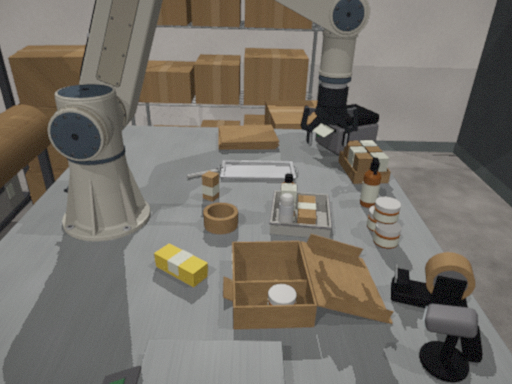

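View pics/w.png

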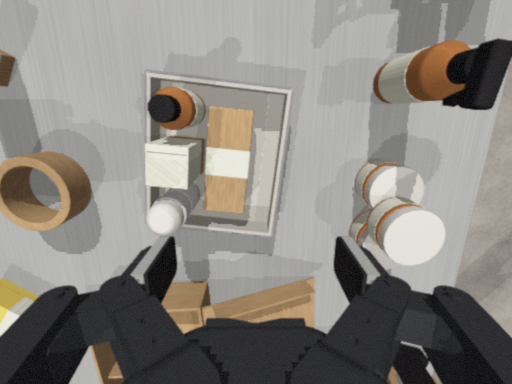

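The scene view shows the grey tray at (305,230), the steel side tray at (370,178), the order carton at (195,260) with its jar at (157,250), and the yellow look-alike at (172,195). In the wrist view the row from +y to -y is bottle (172,108), carton (174,162), can (167,213), and the kraft gift box with its white band is at (229,160).

There are two candidates for the gift box:
- **Kraft box:** wrist (229,160), behind the row in the tray. It fits the description.
- **Yellow box:** scene (172,195). Wrong colour, so not the one meant.

The small box at scene (286,160) stands upright and outside the tray, so it isn't meant either.

Run:
```python
from h import *
D=np.load('pics/d0.npz');C=[{k[:-1]:D[k] for k in D.files if k[-1]==n} for n in 'abw']
cv2.imwrite('pics/crop.png',cv2.resize(C[2]['image'][60:245,130:310,::-1],None,fx=3,fy=3,interpolation=cv2.INTER_CUBIC))
def grid(lo,hi,zlo,zhi,names='abw'):
    out={}
    for n,c in zip('abw',C):
        W=pts(c).reshape(-1,3);m=np.all((W[:,:2]>lo)&(W[:,:2]<hi),1)&(W[:,2]>zlo)&(W[:,2]<zhi)
        out[n]=W[m]
    return out
# overall: height map occupancy
for n,c in zip('abw',C):
    W=pts(c);print(n,'valid',np.isfinite(W[...,0]).mean())
# known wrist pixels
W=pts(C[2])
for nm,(u,v) in dict(bot=(165,108),car=(174,150),can=(164,214),gift=(229,160),giftE=(230,115),floor=(264,150),rim=(220,80)).items():print(nm,u,v,np.round(np.nanmedian(W[v-2:v+3,u-2:u+3].reshape(-1,3),0),4))
A=pts(C[0]);B=pts(C[1])
for nm,(u,v) in dict(bot=(319,187),car=(299,197),can=(279,200),gift=(308,229),side=(370,178),jar=(157,250),bay=(195,238)).items():print('a',nm,np.round(np.nanmedian(A[v-1:v+2,u-1:u+2].reshape(-1,3),0),4))
for nm,(u,v) in dict(bot=(289,179),can=(287,198),gift=(307,207),side=(258,172),jar=(283,295),bay=(270,265)).items():print('b',nm,np.round(np.nanmedian(B[v-1:v+2,u-1:u+2].reshape(-1,3),0),4))
```

```text
a valid 0.9958038330078125
b valid 0.9959462483723959
w valid 0.995941162109375
bot 165 108 [0.5417 0.0761 0.1167]
car 174 150 [0.5429 0.036  0.104 ]
can 164 214 [ 0.5283 -0.0306  0.1095]
gift 229 160 [0.5921 0.0157 0.0465]
giftE 230 115 [0.5947 0.069  0.0465]
floor 264 150 [0.6364 0.0221 0.0041]
rim 220 80 [0.5834 0.1079 0.039 ]
a bot [0.5487 0.0655 0.1117]
a car [0.5511 0.0009 0.1043]
a can [ 0.5381 -0.054   0.1047]
a gift [ 0.6147 -0.0114  0.0433]
a side [0.4633 0.3353 0.0019]
a jar [ 0.5034 -0.3798  0.0538]
a bay [ 0.4537 -0.2624  0.0041]
b bot [0.5377 0.0598 0.1056]
b can [ 0.5231 -0.0561  0.1065]
b gift [0.5905 0.0019 0.0447]
b side [0.4504 0.323  0.0009]
b jar [ 0.495  -0.3805  0.0524]
b bay [ 0.4754 -0.2202  0.0028]
```

View pics/crop.png

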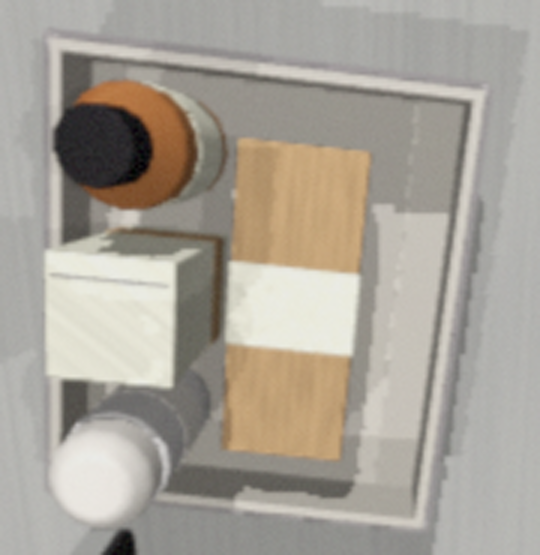

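The enlarged crop confirms it: the box behind the row is kraft with a white band, not yellow. The whole tray is yawed a few degrees. Next I'll fit the shapes.

```bash
cat > fit.py <<'E'
from h import *
def rect(P):
    r=cv2.minAreaRect(P[:,:2].astype(np.float32)*1000);return np.round(r[0],1),np.round(r[1],1),round(r[2],1)
def band(c,lo,hi,z0,z1):
    W=pts(c).reshape(-1,3);W=W[np.isfinite(W[:,0])]
    return W[np.all((W[:,:2]>lo)&(W[:,:2]<hi),1)&(W[:,2]>z0)&(W[:,2]<z1)]
def circ(P):
    p=P[:,:2];(x,y),r=cv2.minEnclosingCircle(p.astype(np.float32)*1000);return round(x,1),round(y,1),round(2*r,1)
E
python3 - <<'E'
from fit import *
D=np.load('pics/d0.npz');C={n:{k[:-1]:D[k] for k in D.files if k[-1]==n} for n in 'abw'}
for n,c in C.items():
    print(n)
    for nm,f,lo,hi,z0,z1 in [('carton',rect,(.49,-.025),(.6,.045),.097,.109),('botcap',circ,(.49,.03),(.6,.1),.1,.12),('botbody',circ,(.49,.03),(.6,.11),.03,.08),('can',circ,(.49,-.1),(.6,-.025),.085,.115),
       ('gift',rect,(.565,-.09),(.66,.09),.042,.05),('rim',rect,(.46,-.13),(.7,.13),.036,.0425),('siderim',rect,(.25,.2),(.65,.5),.009,.016),
       ('mailer',rect,(.3,-.5),(.62,-.12),.057,.07),('jar',circ,(.45,-.43),(.55,-.33),.048,.06),('bayfloor',rect,(.38,-.36),(.6,-.12),.001,.009)]:
        P=band(c,lo,hi,z0,z1)
        if len(P)>15: print(nm,len(P),f(P),np.round(P.mean(0)*1000,1),round(np.percentile(P[:,2],90),4))
E
```

```text
a
carton 197 (array([535.9,  13.6]), array([46.6, 50. ]), 84.1) [538.3  12.9 102.9] 0.1055
botcap 102 (533.9, 54.7, 60.7) [540.8  62.1 109.8] 0.116
botbody 396 (566.1, 69.6, 102.2) [565.3  63.9  50.2] 0.0711
can 179 (528.3, -46.8, 38.7) [533.  -49.9 101.3] 0.1095
gift 626 (array([610.1,  -9. ]), array([161.7,  93.6]), 85.0) [594.4   6.4  45.5] 0.0476
rim 653 (array([576.2,   8.7]), array([197.3, 179.8]), 83.3) [601.1  -9.3  39. ] 0.0415
siderim 465 (array([423.8, 327.3]), array([145.7, 344.8]), 89.7) [482.8 332.9  12.1] 0.0143
mailer 1163 (array([ 504.3, -308. ]), array([242.8, 227.9]), 3.6) [ 520.5 -310.1   60.5] 0.0632
jar 421 (496.6, -379.9, 129.8) [ 498.9 -379.3   53.4] 0.0564
bayfloor 1250 (array([ 490.1, -240.1]), array([219.5, 238.7]), 0.2) [ 442.  -247.     3.9] 0.0064
b
carton 128 (array([534.5,  13.7]), array([51.5, 41.1]), 86.3) [534.2  11.  101.6] 0.1033
botcap 72 (537.3, 51.8, 56.1) [536.8  59.7 108.1] 0.1144
botbody 148 (546.1, 65.6, 127.2) [557.1  69.6  40.4] 0.0452
can 147 (525.0, -46.2, 41.3) [524.1 -54.5  99.7] 0.1082
gift 365 (array([590.2,   7.1]), array([136. ,  
[... 413 characters left out ...]
]), array([172.7, 161.6]), 3.2) [ 463.5 -263.4    3.2] 0.0055
w
carton 1998 (array([531.9,   7.6]), array([67.8, 44.4]), 84.1) [533.5  18.1 103.9] 0.1051
botcap 1244 (534.8, 56.0, 66.2) [536.8  59.8 110.5] 0.1169
botbody 2528 (547.1, 69.6, 131.3) [558.   65.7  46.7] 0.0636
can 931 (524.0, -39.5, 39.3) [527.4 -38.1 106.4] 0.1105
gift 4162 (array([591. ,  -2.6]), array([162.2,  53.7]), 87.7) [590.8  18.2  46.3] 0.0472
rim 3179 (array([571.5,  13.4]), array([195.6, 175.7]), 83.5) [582.7  34.   39.2] 0.041
mailer 841 (array([ 486.1, -231.4]), array([275.4,  70.3]), 32.5) [ 519.5 -216.8   61.4] 0.0663
bayfloor 861 (array([ 489.4, -205.5]), array([218.6, 169.1]), 0.0) [ 508.7 -220.1    3.2] 0.0049
```

```bash
python3 - <<'E'
from fit import *
D=np.load('pics/d0.npz');C={n:{k[:-1]:D[k] for k in D.files if k[-1]==n} for n in 'abw'}
w=C['w']
def cr(x,y,z):return np.round(ray(w,130+(x-1)/3,60+(y-1)/3,z)*1000,1)[:2]
print('bottle',cr(103,146,.116));print('can',cr(104,472,.100))
q=[cr(*p,.104) for p in [(47,252),(183,250),(175,385),(46,374)]];print('carton',q,np.mean(q,0))
q=[cr(*p,.046) for p in [(238,138),(371,152),(342,459),(222,451)]];print('gift',q,np.mean(q,0))
q=[cr(*p,.040) for p in [(49,36),(488,88),(425,525)]];print('tray outer',q,(q[0]+q[2])/2)
# carton mask in each view via top points, restricted
for n in 'ab':
    c=C[n];W=pts(c);h=cv2.cvtColor(c['image'],cv2.COLOR_RGB2HSV)
    dark=(h[...,2]<60)&(W[...,2]>.08)&(W[...,2]<.13)&(W[...,0]>.5)&(W[...,0]<.58)&(W[...,1]>.03)&(W[...,1]<.09)
    v,u=np.nonzero(dark);
    if len(u): print(n,'cap px',u.mean(),v.mean(),len(u),'cast cap mid .1035',np.round(ray(c,u.mean(),v.mean(),.105)*1000,1)) 
# side tray, mailer edges profile: outer/inner percentiles
for n in 'ab':
    c=C[n]
    for nm,lo,hi,z0,z1 in [('siderim',(.3,.25),(.6,.45),.008,.016),('mailer',(.36,-.46),(.6,-.15),.055,.068)]:
        P=band(c,lo,hi,z0,z1)*1000
        print(n,nm,'x',np.round(np.percentile(P[:,0],[0.5,5,50,95,99.5])),'y',np.round(np.percentile(P[:,1],[.5,5,50,95,99.5])))
E
python3 - <<'E'
import cv2
a=cv2.imread('pics/a.png');b=cv2.imread('pics/b.png')
x=cv2.resize(b[150:340,180:400],(660,570),interpolation=cv2.INTER_CUBIC);cv2.imwrite('pics/bc.png',x)
E
```

```text
bottle [540.6  75.8]
can [524.7 -37.9]
carton [array([514.8,  42.2]), array([560. ,  42.9]), array([554.1,  -3.7]), array([5.096e+02, 2.000e-01])] [534.625  20.4  ]
gift [array([570.5,  79.4]), array([622.1,  74.2]), array([609.3, -53.8]), array([557.3, -50.1])] [589.8    12.425]
tray outer [array([499. , 116.7]), array([667.6,  98.1]), array([646.4, -88.1])] [572.7  14.3]
a cap px 318.4230769230769 187.1153846153846 78 cast cap mid .1035 [541.3  70.  105. ]
b cap px 288.51666666666665 178.25 60 cast cap mid .1035 [536.6  67.3 105. ]
a siderim x [312. 322. 500. 588. 595.] y [256. 258. 352. 397. 400.]
a mailer x [381. 387. 558. 582. 595.] y [-427. -421. -319. -199. -194.]
b siderim x [302. 312. 425. 583. 594.] y [252. 256. 326. 396. 399.]
b mailer x [382. 388. 554. 583. 598.] y [-427. -424. -340. -196. -193.]
```

View pics/bc.png

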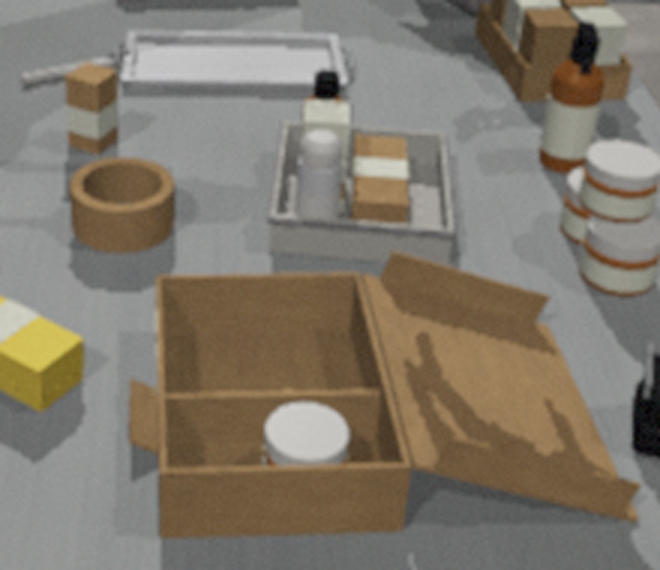

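The side crop shows the gift box at crop (380,178), the can at (320,165), the carton top at (328,115) and the bottle cap at (326,83). The side tray spans (122,35) to (350,92), and the empty bay lies above the partition at v≈393. The wrist camera disagrees with the other two by about 6 mm in y, so I'll turn the wrist and measure again to settle which is right.

```bash
python3 -m pendant '[8.5,0,0,0,0.149,8.5,0,0,0,0.149,8.5,0,0,0,0.149,8.5,0,0,0,0.149,8.5,0,0,0,0.149,8.5,0,0,0,0.149,8.5,0,0,0,0.149,8.5,0,0,0,0.149]' 30
python3 -m pendant '[8.5,0,0,0,0.149,8.5,0,0,0,0.149,8.5,0,0,0,0.149,8.5,0,0,0,0,8.5,0,0,0,0,8.5,0,0,0,0,8.5,0,0,0,0,8.5,0,0,0,0]'
python3 - <<'E'
from fit import *
D=np.load('pics/d0.npz');B={k[:-1]:D[k] for k in D.files if k[-1]=='b'}
c=shot('wrist','w2.png');np.savez('pics/d1.npz',**c)
print(np.round(c['extrinsics'],3).tolist())
q=np.array([ray(B,180+x/3-.33,150+y/3-.33,.012)[:2]*1000 for x,y in [(122,35),(345,38),(350,85),(122,92)]]).round();print('side',q.tolist(),q.mean(0),np.linalg.norm(np.diff(q,axis=0),axis=1))
q=np.array([ray(B,180+x/3-.33,150+y/3-.33,.062)[:2]*1000 for x,y in [(158,277),(368,274),(407,467),(161,470)]]).round();print('mailer',q.tolist(),q.mean(0),np.linalg.norm(np.diff(q,axis=0),axis=1))
q=np.array([ray(B,180+x/3-.33,150+y/3-.33,.045)[:2]*1000 for x,y in [(163,396),(388,393)]]).round();print('partition',q.tolist())
E
```

```text
clock: 0.95
tool_pos: [0.6248, 0.0, 0.231]
orientation: [[0.931, 0.364, -0.001], [0.364, -0.931, -0.0], [-0.001, -0.0, -1.0]]
contact_force: [0.2, 0.8, 0.1]
width: 0.085
finger_force: 0.0
clock: 1.75
tool_pos: [0.625, -0.0, 0.2313]
orientation: [[0.998, -0.067, -0.0], [-0.067, -0.998, -0.0], [-0.0, 0.0, -1.0]]
contact_force: [0.2, 0.5, -0.5]
width: 0.085
finger_force: 0.0
[[-0.067, 0.956, 0.286, 0.697], [-0.998, -0.063, -0.021, -0.004], [-0.002, -0.287, 0.958, 0.374], [0.0, 0.0, 0.0, 1.0]]
side [[308.0, 382.0], [590.0, 389.0], [585.0, 256.0], [319.0, 225.0]] [450.5 313. ] [282.08686605 133.09395178 267.80029873]
mailer [[380.0, -205.0], [555.0, -195.0], [558.0, -418.0], [392.0, -425.0]] [ 471.25 -310.75] [175.28548143 223.02017846 166.14752481]
partition [[389.0, -332.0], [558.0, -324.0]]
```

View pics/w2.png

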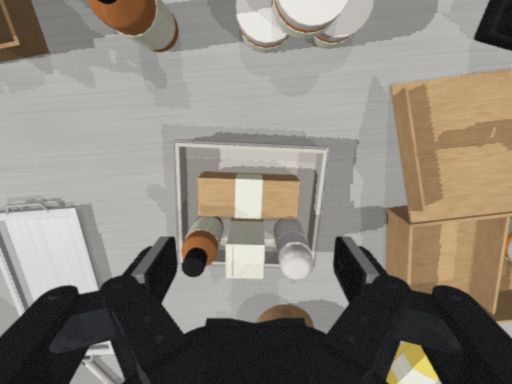

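The second wrist view has tray corners (177,141) and (327,146), the gift box from (199,172) to (297,219), the bottle cap at (195,262), the carton top at (245,262), the can at (295,262), the side-tray corner at (76,207) and the mailer corner at (388,208).

Run:
```python
from fit import *
D=np.load('pics/d1.npz');c={k:D[k] for k in D.files}
R=lambda l,z:[np.round(ray(c,u,v,z)[:2]*1000,1) for u,v in l]
q=R([(199,172),(299,175),(297,219),(199,218)],.046);print('gift',np.mean(q,0),q)
q=R([(176,141),(327.5,146)],.04);print('tray rear',q)
print('bottle',R([(195,262)],.116),'can',R([(295,262)],.1));q=R([(226,247),(264,247),(264,277.5),(226,278)],.104);print('carton',np.mean(q,0),q)
print('side corner',R([(76,207)],.012),'mailer corner',R([(388,208)],.062))
c['image']=D['image']
for nm,f,lo,hi,z0,z1 in [('gift',rect,(.562,-.09),(.66,.09),.042,.05),('rim',rect,(.46,-.13),(.7,.13),.036,.0425)]:
    print(nm,f(band(c,lo,hi,z0,z1)))
```

```text
gift [592.1    11.475] [array([628.4,  70.9]), array([616.3, -53.8]), array([556.9, -50. ]), array([566.8,  78.8])]
tray rear [array([667.9,  95.7]), array([649.3, -90.6])]
bottle [array([543.5,  71.9])] can [array([526.4, -39. ])]
carton [531.8   18.55] [array([553.1,  38.3]), array([550.3,  -4.3]), array([510.8,  -2. ]), array([513. ,  42.2])]
side corner [array([581.9, 261.7])] mailer corner [array([ 571. , -160.4])]
gift (array([608.1,  -2.5]), array([156.3,  93.4]), 83.1)
rim (array([572.2,  13.7]), array([195.5, 175.9]), 83.5)
```

The two wrist views agree, so I trust them in the robot frame: tray centre (572.5, 14), yaw -6.4°. Now for the bottle: turn back, move above it and descend.

```bash
python3 -m pendant '[8.5,0,0,0,-0.139,8.5,0,0,0,-0.139,8.5,0,0,0,-0.139,8.5,0,0,0,-0.139,8.5,0,0,0,-0.139,8.5,0,0,0,-0.139,8.5,0,0,0,-0.139,8.5,0,0,0,-0.139]' 30 >/dev/null
python3 -m pendant '[8.5,0,0,0,-0.139,8.5,0,0,0,-0.139,8.5,0,0,0,-0.136,8.5,1.3,-1.9,1.8,0,8.5,1.3,-1.9,1.8,0,8.5,1.3,-1.9,1.8,0,8.5,1.3,-1.8,1.8,0,8.5,1.35,-1.8,1.8,0]'
python3 - <<'E'
from fit import *
c=shot('wrist','w3.png');np.savez('pics/d3.npz',**c)
print(np.round(ctrl.state()['tool_pos'],4),np.round(c['extrinsics'],3).tolist())
E
```

```text
clock: 3.4
tool_pos: [0.5393, 0.0761, 0.1408]
orientation: [[0.112, 0.994, 0.0], [0.994, -0.112, 0.0], [0.0, 0.0, -1.0]]
contact_force: [0.2, 0.2, -0.0]
width: 0.0852
finger_force: 0.0
[0.535  0.0774 0.1377] [[0.994, 0.107, 0.032, 0.547], [-0.112, 0.953, 0.283, 0.149], [0.0, -0.285, 0.959, 0.284], [0.0, 0.0, 0.0, 1.0]]
```

View pics/w3.png

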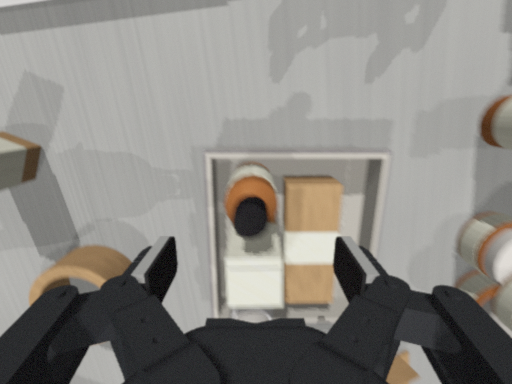

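The bottle cap is at (251,216), almost centred between the fingers, with the carton at (254,281) below it.

Run:
```python
from fit import *
D=np.load('pics/d3.npz');c={k:D[k] for k in D.files}
print('cap',ray(c,251,217,.116)*1000)
q=[ray(c,u,v,.104)[:2]*1000 for u,v in [(226,257),(281,257),(284,306),(227,306)]];print(np.mean(q,0),q)
s=ctrl.state();R=s['orientation'];d=ray(c,251,217,.116)-s['tool_pos'];print(s['tool_pos'],R.T@d*100)
```

```text
cap [536.87066826  81.49391961 116.        ]
[532.53335962  22.21883001] [array([513.63449803,  46.58526673]), array([554.85778765,  41.93456481]), array([553.50888324,  -2.38201656]), array([508.13226955,   2.73750507])]
[0.53498645 0.07743167 0.13772922] [0.42582141 0.15475876 2.17182792]
```

```bash
python3 -m pendant '[8.5,0.2,0.1,1.5,0,8.5,0,0,2,0,8.5,0,0,2,0,8.5,0,0,2,0,8.5,0,0,1.2,0,8.5,0,0,0,0,8.5,0,0,0,0,8.5,0,0,0,0]'
python3 -m pendant '[4,0,0,0,0,4,0,0,0,0,4,0,0,0,0,4,0,0,0,0,4,0,0,0,0,4,0,0,0,0,4,0,0,0,0,4,0,0,0,0]' 30
```

```text
clock: 4.25
tool_pos: [0.542, 0.0775, 0.0552]
orientation: [[0.113, 0.994, 0.001], [0.994, -0.113, 0.0], [0.0, 0.001, -1.0]]
contact_force: [0.7, 0.2, -0.2]
width: 0.0853
finger_force: 0.0
clock: 5.05
tool_pos: [0.5412, 0.0775, 0.0548]
orientation: [[0.113, 0.994, 0.0], [0.994, -0.113, 0.0], [0.0, 0.0, -1.0]]
contact_force: [-2.1, 1.2, 5.0]
width: 0.0436
finger_force: 29.5
```

```bash
python3 -m pendant '[4,0,0,-1,0,4,0,0,-2,0,4,0,0,-3,0,4,0,0,-3,0,4,1.5,-0.2,-1,0,4,2.5,-0.3,0,0,4,3,-0.4,0,0,4,3,-0.4,0,0]'
python3 -m pendant '[4,3,-0.4,0,0,4,3,-0.4,0,0,4,3,-0.4,0,0,4,2.5,-0.4,0,0,4,2,-0.3,0,0,4,1,-0.1,0,0,4,0,0,0,0,4,0,0,0,0]'
python3 - <<'E'
from fit import *
c=shot('wrist','w4.png');np.savez('pics/d4.npz',**c)
print(np.round(ctrl.state()['tool_pos'],4),np.round(c['extrinsics'],3).tolist())
E
```

```text
clock: 5.85
tool_pos: [0.539, 0.1798, 0.1541]
orientation: [[0.113, 0.994, -0.0], [0.994, -0.113, 0.0], [0.0, -0.0, -1.0]]
contact_force: [1.7, -0.4, -1.9]
width: 0.043
finger_force: 31.1
clock: 6.65
tool_pos: [0.5358, 0.3239, 0.154]
orientation: [[0.113, 0.994, -0.001], [0.994, -0.113, -0.001], [-0.001, -0.0, -1.0]]
contact_force: [0.8, -0.8, -0.5]
width: 0.0428
finger_force: 31.1
[0.5359 0.3236 0.1541] [[0.994, 0.107, 0.033, 0.544], [-0.112, 0.952, 0.284, 0.397], [-0.001, -0.285, 0.958, 0.297], [0.0, 0.0, 0.0, 1.0]]
```

View pics/w4.png

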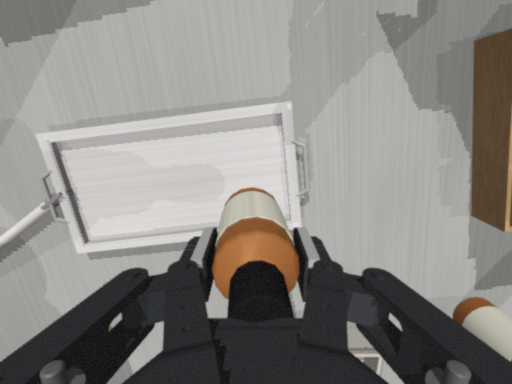

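The side-tray rim corners are at (39,135), (290,102), (300,229) and (78,251), with the bottle held at (256,240).

Run:
```python
from fit import *
D=np.load('pics/d4.npz');c={k:D[k] for k in D.files}
q=np.array([ray(c,u,v,.012)[:2]*1000 for u,v in [(39,135),(290,102),(300,229),(78,251)]]).round(1);print(q.tolist(),q.mean(0),np.linalg.norm(np.roll(q,-1,0)-q,axis=1))
R=ctrl.state()['orientation'];t=ctrl.state()['tool_pos']
W=pts(c);print(W[185,150],W[160,340])
ctr=q.mean(0)/1000;e=(q[1]-q[0]);e/=np.linalg.norm(e);print('yaw',np.degrees(np.arctan2(e[1],e[0])))
for k in(.08,0,-.08):
    p=ctr+k*e;print(k,p,(R.T@(np.r_[p,0]-np.r_[t[:2],0])*100).round(2))
```

```text
[[316.8, 398.3], [579.6, 401.5], [580.6, 260.9], [316.7, 262.0]] [448.425 330.675] [262.81948177 140.60355614 263.90229253 136.30003668]
[0.41568793 0.32998431 0.00230369] [ 6.32000448e-01  3.34034565e-01 -6.06902594e-05]
yaw 0.6976310263985889
0.08 [0.52841907 0.33164905] [ 0.71 -0.84 -0.  ]
0 [0.448425 0.330675] [-0.29 -8.77  0.  ]
-0.08 [0.36843093 0.32970095] [-1.290e+00 -1.671e+01  1.000e-02]
```

```bash
python3 -m pendant '[4,0.35,-0.4,0.5,0,4,0.35,-0.4,1.5,0,4,0,0,2,0,4,0,0,2,0,4,0,0,2,0,4,0,0,1.2,0,4,0,0,0.5,0,4,0,0,0,0]'
python3 -m pendant '[4,0,0,0,0,4,0,0,0.15,0,4,0,0,0,0,5,0,0,0,0,6.5,0,0,0,0,6.5,0,0,0,0,6.5,0,0,0,0,6.5,0,0,0,0]'
```

```text
clock: 7.5
tool_pos: [0.5284, 0.3322, 0.0565]
orientation: [[0.113, 0.994, -0.001], [0.994, -0.113, -0.001], [-0.001, -0.001, -1.0]]
contact_force: [-1.3, 0.7, -2.1]
width: 0.0432
finger_force: 31.1
clock: 8.3
tool_pos: [0.5289, 0.3325, 0.0559]
orientation: [[0.113, 0.994, 0.0], [0.994, -0.113, 0.0], [0.0, 0.0, -1.0]]
contact_force: [0.4, 0.4, -0.5]
width: 0.0652
finger_force: 0.0
```

```bash
python3 -m pendant '[6.5,0,0,-1.5,0,6.5,0,0,-2.5,0,6.5,0,0,-3,0,6.5,-1.5,0.2,-1.5,0,8.5,-3,0.3,0,0,8.5,-4,0.4,0,0,8.5,-4,0.4,0,0,8.5,-4,0.4,0,0]'
python3 -m pendant '[8.5,-4,0.4,0,0,8.5,-4,0.4,0,0,8.5,-4,0.4,0,0,8.5,-4,0.4,0,0,8.5,-3,0.4,0,0,8.5,-1.4,0.13,0,0,8.5,0,0,0,0,8.5,0,0,0,0]'
python3 - <<'E'
from fit import *
c=shot('wrist');t=ctrl.state()['tool_pos'];R=ctrl.state()['orientation'];print(t)
W=pts(c);m=(W[...,2]>.095)&(W[...,2]<.115)&(abs(W[...,0]-.525)<.04)&(abs(W[...,1]+.04)<.035)
v,u=np.nonzero(m);(cu,cv),r=cv2.minEnclosingCircle(np.c_[u,v].astype(np.float32));p=ray(c,cu,cv,.102);print(len(u),cu,cv,r,p,R.T@(p-t)*100)
P=W[m]; print(P.mean(0),np.ptp(P,axis=0)); cv2.imwrite('pics/w5.png',c['image'][:,:,::-1])
E
```

```text
clock: 9.1
tool_pos: [0.5266, 0.1643, 0.1412]
orientation: [[0.112, 0.994, 0.0], [0.994, -0.112, -0.0], [-0.0, 0.0, -1.0]]
contact_force: [0.4, 0.3, 0.2]
width: 0.0853
finger_force: 0.0
clock: 9.9
tool_pos: [0.5251, -0.0383, 0.1409]
orientation: [[0.114, 0.994, -0.0], [0.994, -0.114, 0.0], [0.0, -0.0, -1.0]]
contact_force: [1.0, 0.5, 0.4]
width: 0.0845
finger_force: 0.0
[ 0.52518204 -0.03780901  0.14085437]
2092 253.69073486328125 217.15370178222656 26.227754592895508 [ 0.52364363 -0.03885936  0.102     ] [-0.12288531 -0.14075329  3.88540918]
[ 0.52385112 -0.03667143  0.10735293] [0.03793608 0.03656912 0.01681511]
```

```bash
python3 -m pendant '[8.5,0,-0.1,1.5,0,8.5,0,0,2,0,8.5,0,0,2,0,8.5,0,0,2,0,8.5,0,0,1.1,0,8.5,0,0,0,0,8.5,0,0,0,0,4,0,0,0,0]'
python3 -m pendant '[3.8,0,0,0,0,3.8,0,0,0,0,3.8,0,0,0,0,3.8,0,0,0,0,3.8,0,0,0,0,3.8,0,0,0,0,3.8,0,0,0,0,3.8,0,0,0,0]' 30
```

```text
clock: 10.75
tool_pos: [0.5251, -0.0382, 0.0557]
orientation: [[0.112, 0.994, 0.001], [0.994, -0.112, -0.0], [0.0, 0.001, -1.0]]
contact_force: [0.9, 0.5, 0.6]
width: 0.0726
finger_force: 0.0
clock: 11.55
tool_pos: [0.5247, -0.0385, 0.0555]
orientation: [[0.113, 0.994, 0.001], [0.994, -0.113, -0.0], [0.0, 0.001, -1.0]]
contact_force: [-1.3, 0.1, 5.8]
width: 0.0409
finger_force: 29.7
```

```bash
python3 -m pendant '[3.8,0,0,-1,0,3.8,0,0,-2.5,0,3.8,0,0,-3,0,3.8,0,0,-3,0,3.8,0,-0.5,-2.5,0,3.8,1.5,-1,0,0,3.8,3,-1,0,0,3.8,4,-1.2,0,0]'
python3 -m pendant '[3.8,4,-1.2,0,0,3.8,4,-1.2,0,0,3.8,4,-1.2,0,0,3.8,4,-1.2,0,0,3.8,4,-1.2,0,0,3.8,4,-1.2,0,0,3.8,2.4,-0.7,0,0,3.8,1,-0.2,0,0]'
python3 -m pendant '[3.8,0,0,1,0,3.8,0,0,2,0,3.8,0,0,3,0,3.8,0,0,3,0,3.8,0,0,2,0,3.8,0,0,0.8,0,3.8,0,0,0,0,3.8,0,0,0,0]'
```

```text
clock: 12.35
tool_pos: [0.497, 0.0501, 0.1758]
orientation: [[0.115, 0.993, 0.001], [0.993, -0.115, -0.0], [-0.0, 0.001, -1.0]]
contact_force: [0.4, 0.7, -2.4]
width: 0.0408
finger_force: 30.9
clock: 13.15
tool_pos: [0.4469, 0.3338, 0.1754]
orientation: [[0.111, 0.994, 0.0], [0.994, -0.111, 0.001], [0.001, 0.0, -1.0]]
contact_force: [1.1, -0.9, -1.5]
width: 0.041
finger_force: 30.9
clock: 13.95
tool_pos: [0.4481, 0.3311, 0.0572]
orientation: [[0.114, 0.994, 0.0], [0.994, -0.114, 0.0], [0.0, 0.0, -1.0]]
contact_force: [0.2, 0.5, -1.8]
width: 0.0412
finger_force: 31.2
```

```bash
python3 -m pendant '[3.8,0,0,0.15,0,3.8,0,0,0,0,5,0,0,0,0,6.5,0,0,0,0,6.5,0,0,0,0,6.5,0,0,0,0,6.5,0,0,0,0,6.5,0,0,-1,0]'
python3 -m pendant '[6.5,0,0,-2.5,0,6.5,0,0,-3,0,6.5,0,0,-2,0,6.5,-1,0.3,0,0,8.5,-3,1.2,0,0,8.5,-4,1.6,0,0,8.5,-4,1.6,0,0,8.5,-4,1.6,0,0]'
python3 -m pendant '[8.5,-4,1.6,0,0,8.5,-4,1.6,0,0,8.5,-3.5,1.5,0,0,8.5,-2.3,0.9,0,0,8.5,-0.2,0.1,0,0,8.5,0,0,0,0,8.5,0,0,0,0,8.5,0,0,0,0]'
python3 - <<'E'
from fit import *
c=shot('wrist');t=ctrl.state()['tool_pos'];R=ctrl.state()['orientation'];print(t)
W=pts(c);m=(W[...,2]>.0985)&(W[...,2]<.112)&(abs(W[...,0]-.533)<.04)&(abs(W[...,1]-.02)<.035)
v,u=np.nonzero(m);b=cv2.minAreaRect(np.c_[u,v].astype(np.float32));p=ray(c,*b[0],.104);print(len(u),b,p,R.T@(p-t)*100)
c=shot('scene');W=pts(c);m=(W[...,2]>.03)&(W[...,1]>.24)&(W[...,1]<.42)&(W[...,0]>.3)&(W[...,0]<.6)
n,l,st,ce=cv2.connectedComponentsWithStats(m.astype(np.uint8))
print([(W[l==i].mean(0).round(3),W[l==i][:,2].max().round(3)) for i in range(1,n) if st[i,4]>20])
E
```

```text
clock: 14.75
tool_pos: [0.4468, 0.3311, 0.0646]
orientation: [[0.113, 0.994, -0.002], [0.994, -0.113, -0.001], [-0.002, -0.002, -1.0]]
contact_force: [-0.1, 0.2, 0.5]
width: 0.0649
finger_force: 0.0
clock: 15.55
tool_pos: [0.4918, 0.1635, 0.1399]
orientation: [[0.112, 0.994, -0.001], [0.994, -0.112, -0.0], [-0.0, -0.001, -1.0]]
contact_force: [0.3, 0.1, -0.5]
width: 0.0851
finger_force: 0.0
clock: 16.35
tool_pos: [0.5325, 0.021, 0.1401]
orientation: [[0.112, 0.994, -0.0], [0.994, -0.112, 0.0], [0.0, -0.0, -1.0]]
contact_force: [0.5, -0.3, -0.2]
width: 0.0852
finger_force: 0.0
[0.53260877 0.02100283 0.1401944 ]
3550 ((256.5730285644531, 217.78726196289062), (58.87435531616211, 62.07356262207031), 88.72696685791016) [0.53322923 0.02082523 0.104     ] [-0.01099375  0.06495713  3.61941625]
[(array([0.458, 0.316, 0.074]), np.float64(0.114)), (array([0.536, 0.317, 0.073]), np.float64(0.118))]
```

Both products stand on the side tray. Now the carton.

```bash
python3 -m pendant '[8.5,0,0.05,1.5,0,8.5,0,0,2,0,8.5,0,0,2,0,8.5,0,0,2,0,8.5,0,0,1,0,8.5,0,0,0,0,8.5,0,0,0,0,4,0,0,0,0]'
python3 -m pendant '[4,0,0,0,0,4,0,0,0,0,4,0,0,0,0,4,0,0,0,0,4,0,0,0,0,4,0,0,0,0,4,0,0,0,0,4,0,0,0,0]' 25
```

```text
clock: 17.25
tool_pos: [0.5342, 0.0201, 0.0562]
orientation: [[0.113, 0.994, 0.002], [0.994, -0.113, 0.0], [0.0, 0.002, -1.0]]
contact_force: [0.8, -0.0, 0.4]
width: 0.0725
finger_force: 0.0
clock: 18.05
tool_pos: [0.534, 0.0199, 0.056]
orientation: [[0.113, 0.994, 0.001], [0.994, -0.113, 0.0], [0.0, 0.001, -1.0]]
contact_force: [-1.1, -0.0, 6.3]
width: 0.0437
finger_force: 25.5
```

```bash
python3 -m pendant '[4,0,0,-1,0,4,0,0,-2.5,0,4,0,0,-3,0,4,0,0,-3,0,4,0,-0.5,-2.5,0,4,1.5,-1.2,0,0,4,3,-2,0,0,4,3.5,-2.5,0,0]'
python3 -m pendant '[4,3.5,-2.5,0,0,4,3.5,-2.5,0,0,4,3.5,-2.5,0,0,4,3.5,-2.5,0,0,4,3.4,-2.2,0,0,4,2.5,-1.5,0,0,4,1,-0.3,0,0,4,0,0,0,0]'
python3 -m pendant '[4,0,0,1,0,4,0,0,2,0,4,0,0,3,0,4,0,0,3,0,4,0,0,2,0,4,0,0,0.8,0,4,0,0,0,0,4,0,0,0,0]'
```

```text
clock: 18.85
tool_pos: [0.4808, 0.1066, 0.1762]
orientation: [[0.115, 0.993, 0.001], [0.993, -0.115, 0.0], [0.0, 0.001, -1.0]]
contact_force: [0.5, 0.8, -1.4]
width: 0.0438
finger_force: 26.0
clock: 19.65
tool_pos: [0.3652, 0.3308, 0.1757]
orientation: [[0.111, 0.994, 0.0], [0.994, -0.111, 0.0], [0.0, 0.0, -1.0]]
contact_force: [0.4, -0.1, -1.8]
width: 0.0432
finger_force: 26.0
clock: 20.45
tool_pos: [0.3659, 0.3295, 0.0577]
orientation: [[0.114, 0.994, 0.0], [0.994, -0.114, 0.0], [0.0, 0.0, -1.0]]
contact_force: [1.0, -0.3, -1.3]
width: 0.0437
finger_force: 26.3
```

```bash
python3 -m pendant '[4,0,0,0.15,0,4,0,0,0,0,5,0,0,0,0,6.5,0,0,0,0,6.5,0,0,0,0,6.5,0,0,0,0,6.5,0,0,0,0,6.5,0,0,-1,0]'
python3 -m pendant '[6.5,0,0,-2.5,0,6.5,0,0,-3,0,6.5,0,0,-2.7,0,6.5,-1,1,0,0,6.5,-3,2.5,0,0,6.5,-4,3.5,0,0,6.5,-4,3.5,0,0,7,-4,3.5,0,0]'
python3 -m pendant '[7,-4,3.5,0,0,7,-4,3.5,0,0,7,-3,3,0,0,7,-2,2,0,0,7,0,0,0,0,7,0,0,0,0,7,0,0,0,0,7,0,0,0,0]'
python3 - <<'E'
from fit import *
c=shot('wrist','w6.png');t=ctrl.state()['tool_pos'];R=ctrl.state()['orientation'];print(t)
W=pts(c);m=(W[...,2]>.042)&(W[...,2]<.052)&(abs(W[...,0]-.591)<.04)&(abs(W[...,1]-.012)<.08)
v,u=np.nonzero(m);b=cv2.minAreaRect(np.c_[u,v].astype(np.float32));p=ray(c,*b[0],.046);print(len(u),b,p,R.T@(p-t)*100,np.nanpercentile(W[m][:,2],50))
c=shot('scene');W=pts(c);m=(W[...,2]>.03)&(W[...,1]>.24)&(W[...,1]<.42)&(W[...,0]>.3)&(W[...,0]<.6)
n,l,st,ce=cv2.connectedComponentsWithStats(m.astype(np.uint8))
print([(W[l==i].mean(0).round(3),W[l==i][:,2].max().round(3)) for i in range(1,n) if st[i,4]>20])
E
```

```text
clock: 21.25
tool_pos: [0.3646, 0.3293, 0.0652]
orientation: [[0.113, 0.994, -0.002], [0.994, -0.113, -0.002], [-0.002, -0.001, -1.0]]
contact_force: [0.6, 0.5, 0.2]
width: 0.0651
finger_force: 0.0
clock: 22.05
tool_pos: [0.4817, 0.1607, 0.1477]
orientation: [[0.112, 0.994, -0.0], [0.994, -0.112, -0.0], [-0.0, -0.0, -1.0]]
contact_force: [0.6, 1.3, -1.5]
width: 0.0701
finger_force: 0.0
clock: 22.85
tool_pos: [0.5812, 0.0262, 0.1477]
orientation: [[0.112, 0.994, -0.001], [0.994, -0.112, 0.0], [0.0, -0.001, -1.0]]
contact_force: [-0.4, -0.6, -0.4]
width: 0.0697
finger_force: 0.0
[0.58133896 0.02624334 0.14777034]
6903 ((265.5, 199.49996948242188), (56.99999237060547, 126.99998474121094), -0.0) [0.58986777 0.01712133 0.046     ] [-0.81169702  0.95367909 10.17659921] 0.04623179642093697
[(array([0.376, 0.317, 0.073]), np.float64(0.106)), (array([0.458, 0.316, 0.074]), np.float64(0.112)), (array([0.536, 0.317, 0.072]), np.float64(0.116))]
```

View pics/w6.png

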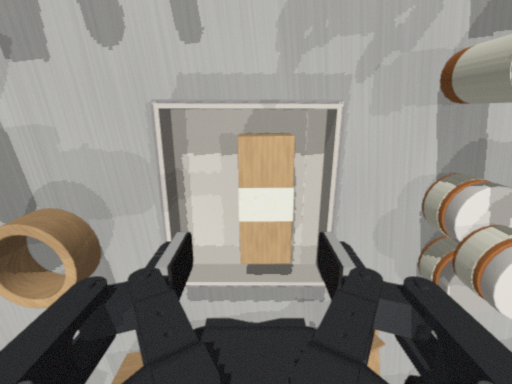

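The gift box is at (266,199) with its white band at (266,204), and the row is clear. Now descend and grip it.

```bash
python3 -m pendant '[7,-0.6,0.5,1,0,7,-0.5,0.5,2,0,7,0,0,2.5,0,7,0,0,2.5,0,7,0,0,2.5,0,7,0,0,2,0,7,0,0,1.1,0,7,0,0,0,0]'
python3 -m pendant '[4.8,0,0,0,0,4.8,0,0,0,0,4.8,0,0,0,0,4.8,0,0,0,0,4.8,0,0,0,0,4.8,0,0,0,0,4.8,0,0,0,0,4.8,0,0,0,0]' 40
```

```text
clock: 23.75
tool_pos: [0.5895, 0.0132, 0.01]
orientation: [[0.113, 0.994, -0.003], [0.994, -0.113, -0.0], [-0.0, -0.003, -1.0]]
contact_force: [-0.4, 0.3, -0.3]
width: 0.0699
finger_force: 0.0
clock: 24.55
tool_pos: [0.5912, 0.0133, 0.0126]
orientation: [[0.113, 0.994, 0.001], [0.994, -0.113, 0.0], [0.0, 0.001, -1.0]]
contact_force: [-0.5, -0.0, 6.4]
width: 0.0514
finger_force: 44.3
```

```bash
python3 -m pendant '[4.8,0,0,-1,0,4.8,0,0,-2,0,4.8,0,0,-3,0,4.8,0,0,-3,0,4.8,0,0,-3,0,4.8,-1.5,-0.5,-2,0,4.8,-3,-1,0,0,4.8,-4,-1.2,0,0]'
python3 -m pendant '[4.8,-4,-1.2,0,0,4.8,-4,-1.3,0,0,4.8,-4,-1.3,0,0,4.8,-4,-1.3,0,0,4.8,-3,-1,0,0,4.8,-1,-0.3,0,0,4.8,0,0,0,0.1,4.8,0,0,0,0.135]'
python3 -m pendant '[4.8,0,0,0,0.14,4.8,0,0,0,0.14,4.8,0,0,0,0.14,4.8,0,0,0,0.14,4.8,0,0,0,0.14,4.8,0,0,0,0.14,4.8,0,0,0,0.14,4.8,0,0,0,0.14]'
python3 -m pendant '[4.8,0,0,0,0.05,4.8,0,0,0,0,4.8,0,0,0,0,4.8,0,0,0,0,4.8,0,0,0,0,4.8,0,0,0,0,4.8,0,0,0,0,4.8,0,0,0,0]'
python3 - <<'E'
from fit import *
c=shot('wrist','w7.png');np.savez('pics/d7.npz',**c);print(ctrl.state()['tool_pos'])
E
```

```text
clock: 25.35
tool_pos: [0.5546, -0.068, 0.1532]
orientation: [[0.111, 0.994, 0.002], [0.994, -0.111, -0.0], [0.0, 0.002, -1.0]]
contact_force: [-0.2, -1.3, -2.6]
width: 0.0517
finger_force: 43.5
clock: 26.15
tool_pos: [0.4679, -0.2596, 0.152]
orientation: [[0.346, 0.938, -0.0], [0.938, -0.346, 0.0], [0.0, -0.0, -1.0]]
contact_force: [0.8, -0.4, -1.6]
width: 0.0517
finger_force: 43.4
clock: 26.95
tool_pos: [0.4683, -0.2589, 0.152]
orientation: [[0.995, 0.097, -0.0], [0.097, -0.995, 0.0], [-0.0, -0.0, -1.0]]
contact_force: [-0.3, -0.6, -1.6]
width: 0.0517
finger_force: 43.4
clock: 27.75
tool_pos: [0.4682, -0.2596, 0.1518]
orientation: [[0.999, 0.053, 0.0], [0.053, -0.999, 0.0], [0.0, -0.0, -1.0]]
contact_force: [0.2, 0.5, -2.4]
width: 0.0517
finger_force: 43.4
[ 0.46810515 -0.25963163  0.15175743]
```

View pics/w7.png

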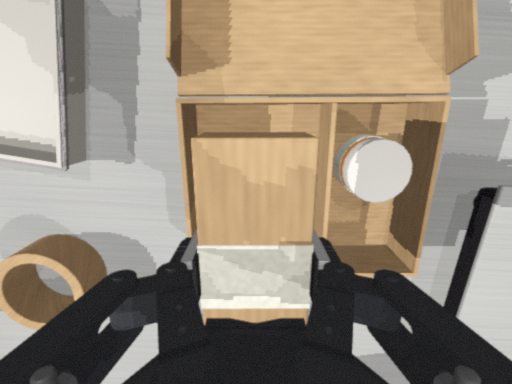

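The gift box is over the wider bay. The rear carton corners are at (180,97) and (447,97), the partition at u≈330, and the jar at (378,168).

Run:
```python
from fit import *
D=np.load('pics/d7.npz');c={k:D[k] for k in D.files}
f=lambda u,v,z:(ray(c,u,v,z)[:2]*1000).round(1)
a,b=f(179,97,.062),f(448,97,.062);print('rear outer',a,b,np.linalg.norm(a-b))
g=f(421,273,.062);print('front-right',g,'partition',f(330,110,.045),'left inner',f(190,110,.062))
e=(b-a)/np.linalg.norm(b-a);n=np.array([e[1],-e[0]]);n=n if n[0]<0 else -n
ctr=(a+b)/2+n*85-e*45;print('bay from rear edge',ctr,e,n)
s=ctrl.state();print((s['orientation'].T@(np.r_[ctr/1000,0]-np.r_[s['tool_pos'][:2],0])*100).round(2))
```

```text
rear outer [ 547.8 -192.1] [ 559.5 -412.2] 220.41075291373602
front-right [ 394.5 -428.2] partition [ 544.5 -321.6] left inner [ 538.1 -201. ]
bay from rear edge [ 466.38111794 -261.72547496] [ 0.05308271 -0.99859012] [-0.99859012 -0.05308271]
[-0.18  0.2   0.  ]
```

```bash
python3 -m pendant '[4.8,-0.2,0.2,1,0,4.8,0,0,2,0,4.8,0,0,2.5,0,4.8,0,0,2.5,0,4.8,0,0,2.5,0,4.8,0,0,2,0,4.8,0,0,0.9,0,4.8,0,0,0.3,0]'
python3 -m pendant '[4.8,0,0,0.1,0,4.8,0,0,0,0,5.5,0,0,0,0,6.5,0,0,0,0,6.5,0,0,0,0,6.5,0,0,0,0,6.5,0,0,0,0,6.5,0,0,-1,0]'
python3 -m pendant '[6.5,0,0,-2,0,6.5,0,0,-3,0,6.5,0,0,-3,0,6.5,0,0,-3,0,6.5,0,0,-2,0,6.5,0,0,0,0,6.5,0,0,0,0,6.5,0,0,0,0]'
python3 - <<'E'
from fit import *
c=shot('wrist','w8.png');s=ctrl.state();print(s['tool_pos'])
W=pts(c);m=(W[...,2]>.040)&(W[...,2]<.054)&(abs(W[...,0]-.466)<.08)&(abs(W[...,1]+.261)<.05);print(W[m].mean(0),m.sum(),np.percentile(W[m][:,2],[5,50,95]))
E
```

```text
clock: 28.6
tool_pos: [0.4655, -0.2614, 0.0136]
orientation: [[0.999, 0.053, -0.002], [0.053, -0.999, 0.001], [-0.002, -0.001, -1.0]]
contact_force: [0.6, -0.5, -2.8]
width: 0.0516
finger_force: 43.3
clock: 29.4
tool_pos: [0.4655, -0.2612, 0.0232]
orientation: [[0.999, 0.053, -0.002], [0.053, -0.999, 0.001], [-0.002, -0.001, -1.0]]
contact_force: [0.6, 0.8, 0.0]
width: 0.065
finger_force: 0.0
clock: 30.2
tool_pos: [0.4656, -0.2613, 0.153]
orientation: [[0.999, 0.053, -0.001], [0.053, -0.999, 0.001], [-0.001, -0.001, -1.0]]
contact_force: [-0.1, 0.8, -0.7]
width: 0.0651
finger_force: 0.0
[ 0.46553049 -0.26129491  0.15278824]
[ 0.46610784 -0.26165357  0.0464289 ] 7190 [0.04521952 0.04640322 0.04767175]
```

View pics/w8.png

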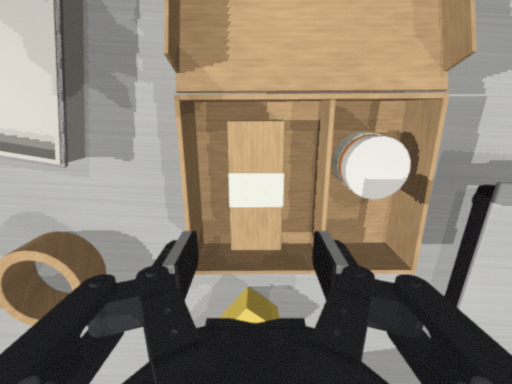

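The gift box lies flat in the bay at (256,186) and the jar is untouched at (375,166). Now turn back and fetch the carton.

```bash
python3 -m pendant '[6.5,0,0,0,-0.14,6.5,0,0,0,-0.14,6.5,0,0,0,-0.14,6.5,0,0,0,-0.14,6.5,0,0,0,-0.14,6.5,0,0,0,-0.14,6.5,0,0,0,-0.14,6.5,0,0,0,-0.14]' >/dev/null
python3 -m pendant '[6.5,0,0,0,-0.14,6.5,0,0,0,-0.145,6.5,2,-0.6,0,0,6.5,4,-1.2,0,0,6.5,4,-1.2,0,0,6.5,4,-1.2,0,0,6.5,4,-1.2,0,0,6.5,4,-1.2,0,0]'
python3 -m pendant '[6.5,4,-1.2,0,0,6.5,4,-1.2,0,0,6.5,4,-1.2,0,0,6.5,4,-1.2,0,0,6.5,4,-1.2,0,0,6.5,4,-1.2,0,0,6.5,4,-1.2,0,0,6.5,4,-1.1,0,0]'
python3 -m pendant '[6.5,2.6,-0.5,0,0,6.5,1,-0.1,0,0,6.5,0,0,0,0,6.5,0,0,0,0,6.5,0,0,0,0,6.5,0,0,0,0,6.5,0,0,0,0,6.5,0,0,0,0]'
python3 - <<'E'
from fit import *
c=shot('wrist');s=ctrl.state();t=s['tool_pos'];R=s['orientation'];print(t)
W=pts(c);m=(W[...,2]>.0965)&(W[...,2]<.108)&(abs(W[...,0]-.366)<.04)&(abs(W[...,1]-.33)<.04)
v,u=np.nonzero(m);b=cv2.minAreaRect(np.c_[u,v].astype(np.float32));p=ray(c,*b[0],.103);print(len(u),b,p,R.T@(p-t)*100,R.T@(np.array([.366,.3294,.0562])-t)*100)
E
```

```text
clock: 31.85
tool_pos: [0.4243, -0.0342, 0.1529]
orientation: [[0.113, 0.994, -0.002], [0.994, -0.113, 0.0], [-0.0, -0.002, -1.0]]
contact_force: [1.2, 0.3, -1.4]
width: 0.0651
finger_force: 0.0
clock: 32.65
tool_pos: [0.366, 0.2943, 0.1529]
orientation: [[0.112, 0.994, -0.001], [0.994, -0.112, -0.001], [-0.001, -0.001, -1.0]]
contact_force: [0.5, -0.8, 0.6]
width: 0.065
finger_force: 0.0
clock: 33.45
tool_pos: [0.3655, 0.329, 0.1539]
orientation: [[0.113, 0.994, 0.0], [0.994, -0.113, 0.0], [0.0, 0.0, -1.0]]
contact_force: [-0.6, 0.8, 0.1]
width: 0.0651
finger_force: 0.0
[0.36541525 0.32916309 0.15388569]
3126 ((254.5, 208.5), (55.0, 57.0), 90.0) [0.36486602 0.33064375 0.103     ] [ 0.14041567 -0.07184016  5.08857553] [0.02924082 0.05444769 9.76857764]
```

```bash
python3 -m pendant '[6.5,0,0,1.5,0,6.5,0,0,2.5,0,6.5,0,0,2.5,0,6.5,0,0,2.2,0,6.5,0,0,1.05,0,6.5,0,0,0,0,6.5,0,0,0,0,6.5,0,0,0,0]' >/dev/null
python3 -m pendant '[4,0,0,0,0,4,0,0,0,0,4,0,0,0,0,4,0,0,0,0,4,0,0,0,0,4,0,0,0,0,4,0,0,0,0,4,0,0,0,0]' 25
python3 - <<'E'
from h import *
s=ctrl.state();t=s['tool_pos'];R=s['orientation'];print(t,R.T@(np.array([.534,.0199,0])-t)*100)
E
```

```text
clock: 35.1
tool_pos: [0.3658, 0.3299, 0.0571]
orientation: [[0.113, 0.994, 0.001], [0.994, -0.113, 0.001], [0.001, 0.001, -1.0]]
contact_force: [0.3, -0.3, 8.4]
width: 0.0438
finger_force: 26.3
[0.36579617 0.3299076  0.05714353] [-28.91257118  20.20353113   5.70147359]
```

```bash
python3 -m pendant '[4,0,0,-1,0,4,0,0,-2.5,0,4,0,0,-3,0,4,0,0,-3,0,4,0,0,-2.5,0,4,-1.5,1,0,0,4,-3,2,0,0,4,-3.5,2.5,0,0]' >/dev/null
python3 -m pendant '[4,-3.5,2.5,0,0,4,-3.5,2.5,0,0,4,-3.5,2.5,0,0,4,-3.5,2.5,0,0,4,-3.5,2.5,0,0,4,-2.4,1.6,0,0,4,-1,0.6,0,0,4,0,0,0,0]'
python3 -m pendant '[4,0,0,0,0,4,0,0,0,0,4,0,0,1,0,4,0,0,3,0,4,0,0,2.5,0,4,0,0,2,0,4,0,0,0,0,4,0,0,0,0]'
python3 - <<'E'
from h import *
s=ctrl.state();t=s['tool_pos'];R=s['orientation'];print(t,R.T@(np.array([.534,.0199,.0579])-t)*100)
E
```

```text
clock: 36.7
tool_pos: [0.5335, 0.0186, 0.1765]
orientation: [[0.115, 0.993, -0.0], [0.993, -0.115, 0.0], [0.0, -0.0, -1.0]]
contact_force: [-0.5, -0.4, -1.1]
width: 0.0439
finger_force: 26.0
clock: 37.5
tool_pos: [0.533, 0.02, 0.0911]
orientation: [[0.112, 0.994, -0.001], [0.994, -0.112, 0.0], [-0.0, -0.001, -1.0]]
contact_force: [0.5, 0.1, -0.9]
width: 0.0434
finger_force: 25.9
[0.53301286 0.02003828 0.09108449] [-2.30495076e-03  1.03270994e-01  3.31833881e+00]
```

```bash
python3 -m pendant '[4,0,0.1,1.3,0,4,0,0,1.5,0,4,0,0,0.5,0,4,0,0,0,0,4,0,0,0,0,5,0,0,0,0,6.5,0,0,0,0,6.5,0,0,0,0]'
python3 -m pendant '[6.5,0,0,0,0,6.5,0,0,-1.5,0,6.5,0,0,-2.5,0,6.5,0,0,-3,0,6.5,0,0,-2.7,0,6.5,2,-0.8,0,0,6.5,4,-1.6,0,0,6.5,4,-1.6,0,0]' 
python3 -m pendant '[6.5,4,-1.6,0,0,6.5,4,-1.6,0,0,6.5,4,-1.6,0,0,6.5,4,-1.6,0,0,6.5,3,-1.3,0,0,6.5,0.9,-0.5,0,0,6.5,0,0,0,0,6.5,0,0,0,0]'
python3 - <<'E'
from fit import *
c=shot('wrist');s=ctrl.state();t=s['tool_pos'];R=s['orientation'];print(t)
W=pts(c);m=(W[...,2]>.094)&(W[...,2]<.113)&(abs(W[...,0]-.447)<.035)&(abs(W[...,1]-.33)<.04)
v,u=np.nonzero(m);b=cv2.minEnclosingCircle(np.c_[u,v].astype(np.float32));p=ray(c,*b[0],.1);print(len(u),b,p,R.T@(p-t)*100,R.T@(np.array([.4470,.3310,.0557])-t)*100)
E
```

```text
clock: 38.3
tool_pos: [0.5346, 0.0194, 0.0585]
orientation: [[0.113, 0.994, 0.001], [0.994, -0.113, 0.0], [0.0, 0.001, -1.0]]
contact_force: [-0.1, 0.0, -0.1]
width: 0.0648
finger_force: 0.0
clock: 39.1
tool_pos: [0.5059, 0.1239, 0.1558]
orientation: [[0.115, 0.993, 0.001], [0.993, -0.115, 0.0], [0.0, 0.001, -1.0]]
contact_force: [0.1, 0.2, -0.2]
width: 0.0653
finger_force: 0.0
clock: 39.9
tool_pos: [0.4469, 0.3293, 0.1551]
orientation: [[0.112, 0.994, -0.0], [0.994, -0.112, -0.001], [-0.001, -0.0, -1.0]]
contact_force: [-0.2, -0.5, -0.8]
width: 0.0648
finger_force: 0.0
[0.44710663 0.32898578 0.15515827]
1828 ((255.2804412841797, 207.10562133789062), 24.482803344726562) [0.4468485  0.33039561 0.1       ] [ 0.14094115 -0.04048377  5.51573967] [ 0.20575857 -0.03135956  9.94569428]
```

```bash
python3 -m pendant '[6.5,0.2,0,1.5,0,6.5,0,0,2.5,0,6.5,0,0,2.5,0,6.5,0,0,2.2,0,6.5,0,0,1.2,0,6.5,0,0,0,0,6.5,0,0,0,0,6.5,0,0,0,0]' >/dev/null
python3 -m pendant '[3.8,0,0,0,0,3.8,0,0,0,0,3.8,0,0,0,0,3.8,0,0,0,0,3.8,0,0,0,0,3.8,0,0,0,0,3.8,0,0,0,0,3.8,0,0,0,0]' 30
python3 - <<'E'
from h import *
s=ctrl.state();t=s['tool_pos'];R=s['orientation'];print(t,R.T@(np.array([.5247,-.0385,0])-t)*100)
E
```

```text
clock: 41.55
tool_pos: [0.4477, 0.3327, 0.0573]
orientation: [[0.113, 0.994, 0.001], [0.994, -0.113, 0.001], [0.001, 0.001, -1.0]]
contact_force: [-0.9, -1.1, 6.8]
width: 0.0415
finger_force: 29.9
[0.44768072 0.33268016 0.05727055] [-36.02056946  11.8261191    5.70328234]
```

```bash
python3 -m pendant '[3.8,0,0,-1,0,3.8,0,0,-2.5,0,3.8,0,0,-3,0,3.8,0,0,-3,0,3.8,0,0,-3,0,3.8,-1.5,0.5,0,0,3.8,-3,1,0,0,3.8,-4,1.3,0,0]' >/dev/null
python3 -m pendant '[3.8,-4,1.3,0,0,3.8,-4,1.3,0,0,3.8,-4,1.3,0,0,3.8,-4,1.3,0,0,3.8,-4,1.3,0,0,3.8,-4,1.3,0,0,3.8,-2.4,0.8,0,0,3.8,-1,0.4,0,0]'
python3 -m pendant '[3.8,0,0,0,0,3.8,0,0,0,0,3.8,0,0,1.5,0,3.8,0,0,3,0,3.8,0,0,2.5,0,3.8,0,0,2,0,3.8,0,0,0,0,3.8,0,0,0,0]'
python3 - <<'E'
from h import *
s=ctrl.state();t=s['tool_pos'];R=s['orientation'];print(t,R.T@(np.array([.5247,-.037,.0587])-t)*100)
E
```

```text
clock: 43.15
tool_pos: [0.5233, -0.0404, 0.1808]
orientation: [[0.115, 0.993, -0.001], [0.993, -0.115, -0.0], [-0.001, -0.001, -1.0]]
contact_force: [0.0, 0.1, -1.1]
width: 0.0411
finger_force: 31.1
clock: 43.95
tool_pos: [0.5236, -0.0368, 0.0915]
orientation: [[0.111, 0.994, -0.001], [0.994, -0.111, 0.0], [0.0, -0.001, -1.0]]
contact_force: [0.8, 0.1, -1.6]
width: 0.0407
finger_force: 30.9
[ 0.52364892 -0.03679114  0.09146259] [-0.00932631  0.10955667  3.27616685]
```

```bash
python3 -m pendant '[3.8,0,0.1,1.3,0,3.8,0,0,1.5,0,3.8,0,0,0.45,0,3.8,0,0,0,0,3.8,0,0,0,0,5,0,0,0,0,6.5,0,0,0,0,6.5,0,0,0,0]'
python3 -m pendant '[6.5,0,0,0,0,6.5,0,0,-1.5,0,6.5,0,0,-2.5,0,6.5,0,0,-3,0,6.5,0,0,-2.7,0,6.5,2,-0.2,0,0,6.5,4,-0.4,0,0,6.5,4,-0.4,0,0]' 
python3 -m pendant '[6.5,4,-0.4,0,0,6.5,4,-0.4,0,0,6.5,4,-0.4,0,0,6.5,4,-0.4,0,0,6.5,4,-0.4,0,0,6.5,4,-0.4,0,0,6.5,2,-0.3,0,0,6.5,0.8,-0.1,0,0]'
python3 -m pendant '[6.5,0,0,0,0,6.5,0,0,0,0,6.5,0,0,0,0,6.5,0,0,0,0,6.5,0,0,0,0,6.5,0,0,0,0,6.5,0,0,0,0,6.5,0,0,0,0]'
python3 - <<'E'
from h import *
c=shot('wrist');s=ctrl.state();t=s['tool_pos'];R=s['orientation'];print(t)
W=pts(c);h=cv2.cvtColor(c['image'],cv2.COLOR_RGB2HSV);m=(W[...,2]>.105)&(W[...,2]<.122)&(abs(W[...,0]-.529)<.035)&(abs(W[...,1]-.33)<.035)
v,u=np.nonzero(m);b=cv2.minEnclosingCircle(np.c_[u,v].astype(np.float32));p=ray(c,*b[0],.112);print(len(u),b,p,R.T@(p-t)*100,R.T@(np.array([.5289,.3325,.0559])-t)*100)
E
```

```text
clock: 44.75
tool_pos: [0.5251, -0.038, 0.0591]
orientation: [[0.113, 0.994, 0.001], [0.994, -0.113, -0.0], [0.0, 0.001, -1.0]]
contact_force: [-0.4, 0.2, -0.3]
width: 0.0652
finger_force: 0.0
clock: 45.55
tool_pos: [0.5263, 0.0633, 0.1563]
orientation: [[0.115, 0.993, 0.001], [0.993, -0.115, 0.0], [0.0, 0.001, -1.0]]
contact_force: [0.3, -0.5, -0.0]
width: 0.0647
finger_force: 0.0
clock: 46.35
tool_pos: [0.5283, 0.3337, 0.1556]
orientation: [[0.111, 0.994, -0.0], [0.994, -0.111, 0.0], [0.0, -0.0, -1.0]]
contact_force: [-0.8, -0.4, -0.2]
width: 0.0649
finger_force: 0.0
clock: 47.15
tool_pos: [0.5286, 0.332, 0.1558]
orientation: [[0.113, 0.994, 0.0], [0.994, -0.113, 0.0], [0.0, 0.0, -1.0]]
contact_force: [-0.8, 0.5, -0.4]
width: 0.0649
finger_force: 0.0
[0.52861037 0.33204211 0.15576363]
969 ((251.0059356689453, 213.95849609375), 18.068967819213867) [0.52525741 0.33220811 0.112     ] [-0.02120128 -0.33493901  4.37637005] [0.04897463 0.02382659 9.98636108]
```

```bash
python3 -m pendant '[6.5,0,0,1.5,0,6.5,0,0,2.5,0,6.5,0,0,2.5,0,6.5,0,0,2.2,0,6.5,0,0,1.3,0,6.5,0,0,0,0,6.5,0,0,0,0,6.5,0,0,0,0]' >/dev/null
python3 -m pendant '[4,0,0,0,0,4,0,0,0,0,4,0,0,0,0,4,0,0,0,0,4,0,0,0,0,4,0,0,0,0,4,0,0,0,0,4,0,0,0,0]' 30
python3 - <<'E'
from h import *
s=ctrl.state();t=s['tool_pos'];R=s['orientation'];print(t,R.T@(np.array([.5412,.0775,0])-t)*100)
E
```

```text
clock: 48.8
tool_pos: [0.5289, 0.3325, 0.057]
orientation: [[0.113, 0.994, 0.001], [0.994, -0.113, 0.001], [0.001, 0.001, -1.0]]
contact_force: [-2.0, 0.1, 5.8]
width: 0.0432
finger_force: 29.7
[0.52894426 0.33248936 0.05696873] [-25.20390694   4.0885247    5.67443252]
```

```bash
python3 -m pendant '[4,0,0,-1,0,4,0,0,-2.5,0,4,0,0,-3,0,4,0,0,-3,0,4,0,0,-1,0,4,-1.5,0.3,0,0,4,-3,0.5,0,0,4,-4,0.6,0,0]' >/dev/null
python3 -m pendant '[4,-4,0.6,0,0,4,-4,0.6,0,0,4,-4,0.6,0,0,4,-3,0.6,0,0,4,-1.7,0.3,0,0,4,0,0,0,0,4,0,0,0,0,4,0,0,0,0]'
python3 -m pendant '[4,0,0,1,0,4,0,0,2.5,0,4,0,0,2,0,4,0,0,1.5,0,4,0,0,0,0,4,0,0,0,0,4,0,0,0,0,4,0,0,0,0]'
python3 - <<'E'
from h import *
s=ctrl.state();t=s['tool_pos'];R=s['orientation'];print(t,R.T@(np.array([.5412,.0775,.0584])-t)*100)
E
```

```text
clock: 50.4
tool_pos: [0.5404, 0.0774, 0.1601]
orientation: [[0.113, 0.994, -0.001], [0.994, -0.113, 0.0], [-0.0, -0.001, -1.0]]
contact_force: [-0.2, 0.1, -2.5]
width: 0.0433
finger_force: 31.1
clock: 51.2
tool_pos: [0.5415, 0.0773, 0.0916]
orientation: [[0.113, 0.994, 0.001], [0.994, -0.113, 0.0], [0.0, 0.001, -1.0]]
contact_force: [-0.3, -0.2, -2.9]
width: 0.043
finger_force: 31.1
[0.54152274 0.07726326 0.09159996] [ 0.01862564 -0.0395389   3.3199496 ]
```

Lower, release, rise clear, then check everything.

```bash
python3 -m pendant '[4,0,0,1.3,0,4,0,0,1.5,0,4,0,0,0.5,0,4,0,0,0,0,4,0,0,0,0,5,0,0,0,0,6.5,0,0,0,0,6.5,0,0,0,0]'
python3 -m pendant '[6.5,0,0,0,0,6.5,0,0,-1.5,0,6.5,0,0,-2.5,0,6.5,0,0,-3,0,6.5,0,0,-3,0,6.5,0,0,-3,0,6.5,0,2,-3,0,6.5,0,3,-1,0]' 
python3 -m pendant '[6.5,-3,3,0,0,6.5,-3,3,0,0,6.5,0,0,0,0,6.5,0,0,0,0,6.5,0,0,0,0,6.5,0,0,0,0,6.5,0,0,0,0,6.5,0,0,0,0]'
python3 - <<'E'
from fit import *
c=shot('wrist','w9.png');b=shot('side');a=shot('scene')
cv2.imwrite('pics/end.png',np.hstack([cv2.resize(c['image'],(400,300)),cv2.resize(b['image'],(400,300))])[:,:,::-1])
W=pts(c)
for n,x,y,z0,z1 in[('bot',.54,.0755,.105,.122),('car',.533,.02,.0985,.11),('can',.525,-.0385,.095,.114)]:
    m=(W[...,2]>z0)&(W[...,2]<z1)&(abs(W[...,0]-x)<.034)&(abs(W[...,1]-y)<.034);print(n,m.sum(),W[m].mean(0))
s=ctrl.state();print(s['tool_pos'],s['contact_force'])
E
```

```text
clock: 52.0
tool_pos: [0.5412, 0.077, 0.0579]
orientation: [[0.113, 0.994, 0.001], [0.994, -0.113, 0.0], [0.0, 0.001, -1.0]]
contact_force: [-0.3, 0.9, 0.0]
width: 0.0654
finger_force: 0.0
clock: 52.8
tool_pos: [0.5917, 0.0717, 0.2316]
orientation: [[0.112, 0.994, 0.004], [0.994, -0.112, 0.001], [0.001, 0.004, -1.0]]
contact_force: [1.2, -0.1, -0.8]
width: 0.0652
finger_force: 0.0
clock: 53.6
tool_pos: [0.6432, 0.0056, 0.228]
orientation: [[0.112, 0.994, 0.0], [0.994, -0.112, 0.0], [0.0, 0.0, -1.0]]
contact_force: [0.2, 0.5, -0.5]
width: 0.065
finger_force: 0.0
bot 699 [0.54041315 0.07565573 0.11534328]
car 1847 [0.53496379 0.01968491 0.10404538]
can 921 [ 0.52732758 -0.03673609  0.10684247]
[0.64339438 0.00528602 0.22788206] [-1.07763103 -0.15385052 -0.68008769]
```

View pics/end.png

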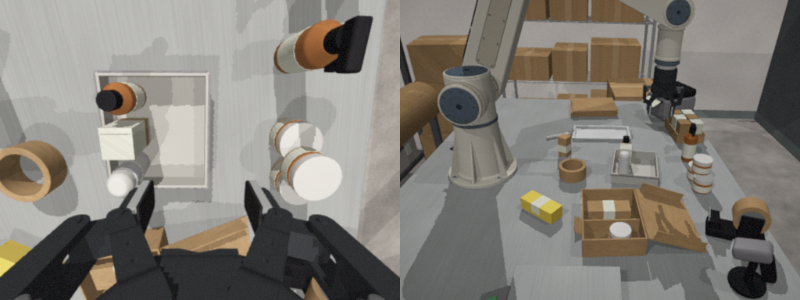

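The bottle (110,100), carton (122,140) and can (122,177) stand in their original places. The gift box (609,208) is in the bay and the jar (620,230) is undisturbed.

```bash
python3 -c "
from station import sign_off
print(sign_off())"
```

```text
the job is handed in; nothing more can be done
None
```

I handed the job in at about 54 s on the robot's clock: the gift box lies flat in the empty bay, the bottle, carton and can measure within about 3 mm of where they started, and the jar looks undisturbed; sign-off returned no verdict.

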